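Reset the work lamp's power pack

TASK

The work lamp's power pack has tripped: slide the spatula's blade into the slot under the front edge of its service cover, lever the cover up with it until the cover stands wide open, about upright or beyond, and set the spatula down on the bench before letting go of it. Then take the steel stylus out of the tool block, reach its tip down through the reset hole in the opened bay and press the recessed button fully down; finish still gripping the stylus with the button held down. Leave the finds, the dish, the scale and the other tools where they are.

Things in the scene. Friction and masses are not known exactly. Their poses are not given: they have to be found in the camera images.
- pack: power pack, grey case fixed to the bench, 170 mm (its x) x 200 mm (its y) x 70 mm high; origin at the centre of its underside, x points from its front (the slot's side, towards the robot) to its back, z up. A closed dark cover lies on the front left of its top, over the service bay; right of it (-y) a 15 mm high knob and a flat switch, at the rear edge a folded bail 12 mm high
- cover (a joint): hinge angle of the service cover in rad: 0 closed, 1.57 upright, stops at 1.9. A steel plate 82 (x) x 90 (y) x 4 mm hinged along its far edge; its front edge rises as the value grows. It weighs 60 g; its stiff hinge (about 0.05 N m) leaves it wherever it is let go; lifting it near its front edge takes 1 to 2 N
- cover_hinge (a point): point on the cover's hinge line (along the pack's y) at its middle; axes as the pack's. 72 mm above the bench, in the middle of the plate's thickness
- cover_edge (a point): middle of the cover's front edge at its underside, 82 mm from the hinge line; axes turn with the cover (x towards the hinge, z out of its outer face)
- slot (a point): centre of the mouth of the pry slot in the pack's front face, axes as the pack's; the slot is 40 mm wide (y) and 8 mm high (62 to 70 mm above the bench), its roof is the cover's underside, its front wall is 5 mm thick and behind it lies the open service bay (70 x 80 mm, floor panel 56 mm above the bench)
- reset_hole (a point): centre of the upper mouth of the reset hole in the bay's floor panel, axes as the pack's: a round vertical hole 11 mm wide, the panel's only hole, 31 mm in front of the hinge line and 18 mm right of the cover's middle, 56 mm above the bench. The button's top lies 12 mm down the hole. The bay also holds two black fuse caps 7 mm high at its left side and small mode switches
- plunger (a joint): travel of the recessed reset button in m: 0 out, grows as it is pressed down, 0.005 fully down; a 9 mm wide round button whose spring pushes back with about 2 N at first and 5 N when down
- spatula: loose conservator's spatula lying on the bench, 185 mm long, about 62 g: square wooden handle 100 mm long, 16 x 16 mm, and a flat steel blade 85 mm long, 16 mm wide, 2 mm thick at half the handle's height; origin under the front end of the handle, at its underside, x points along the blade, z up (out of its upper side)
- spatula_grip (a point): point in the middle of the handle's section, 20 mm behind its front end, near the balance point: a place to grip across the handle; axes as the spatula's
- spatula_tip (a point): end of the blade, in the middle of its thickness and width, 105 mm ahead of spatula_grip and 8 mm above the handle's underside; axes as the spatula's
- block: wooden tool block fixed to the bench, 150 mm (x) x 52 mm (y) x 60 mm high, with three 9 mm holes in a row along its x, 48 mm apart, in which three tools stand upright, any of them in any hole; origin at the centre of its underside
- stylus: loose steel stylus, 125 mm long, about 70 g, standing upright in the block: a blunt straight shank 5 mm thick and 52 mm long pointing down, and a round plain metal grip 12 mm thick and 73 mm long above it, whose shoulder rests on the block; origin at the tip (lower end), z points up along it. The only all-metal tool in the block
- stylus_grip (a point): point on the stylus's axis 100 mm above its tip (25 mm below its top), on its round grip
- stylus_tip (a point): blunt lower end of the stylus's shank, on its axis
- brush: loose bystander: short wooden brush, bristles up, 122 mm long, standing in one of the block's holes; origin at its lower end
- loop_tool: loose bystander: wooden modelling tool with a wire loop at its top, 119 mm long, standing in one of the block's holes; origin at its lower end
- fragment_a: loose bystander: carved limestone fragment 110 x 80 x 32 mm; origin at the centre of its underside
- fragment_b: loose bystander: carved limestone fragment 70 x 85 x 28 mm; origin at the centre of its underside
- fragment_c: loose bystander: carved limestone fragment 80 x 100 x 36 mm; origin at the centre of its underside
- dish: loose bystander: white ceramic dish 90 mm across, 26 mm high; origin at the centre of its underside
- scale_bar: loose bystander: flat black-and-white photo scale 30 x 150 x 8 mm; origin at the centre of its underside
Not all that is in view belongs to the job. What is shaped like the spatula but orange is not meant.

How it is judged:
By the outcome, as a careful person would: the job done as asked, in the order asked, and still so for the second after the job is handed in, while the arm keeps its last pose, push and grip.
It also fails if it takes over 67 s, if anything falls off the work surface, if the arm or the gripper's body presses on something with over 40 N, if the wrist force passes 120 N, or if a joint passes its speed limit or range.

ROBOT

A 6-joint arm with a two-finger parallel gripper is mounted at the origin on the work surface. World frame = base frame: x ahead of the robot, y to its left, z up, the work surface at z = 0. Lengths are in m, angles in rad, forces in N, time in s.
With the tool pointing down it reaches from about 0.275 to 0.75 m from the base axis. Payload 10.2 kg.
Tool frame: the origin (TCP) lies on the centre line of the jaws, within the pads' length; the fingertips stand 14 mm ahead of it and the grasp point (between the pads) lies 5 mm behind it (tip_reach is the distance from the TCP to the fingertips, in m); z points along the fingers, y is the line along which they close (so a half turn about z gives the same grasp; the last joint's range is limited). The gripper opens to 88 mm and grips with 3 to 60 N. Pads are 18 mm wide; open, the fingers measure 123 mm over their backs; the gripper's body (75 mm by 187 mm) begins 45 mm behind the grasp point.
Start: joints at [1.069, 0.313, 1.498, -0, 1.331, -0.223], TCP at [0.144, 0.505, 0.216] pointing down, gripper open.
Joint ranges: [-2.94, 2.94], [-0.97, 2.17], [0.19, 2.56], [-1.23, 4.37], [0.02, 3.11], [-2.88, 2.88]. Speed limits (rad/s): [2.39, 2.39, 3.01, 3.14, 3.14, 3.14].

INTERFACE

Orientations are given as a rotation vector (axis times angle).
In Python, from workcell import read_state, camera, calibration, finish_job, tip_reach gives the robot as it stands. The module is installed in compiled form; this text tells all that it offers.
- The arm moves only by the shell command python3 -m jog 'ROWS' [FORCE]. ROWS is JSON, a list of rows, each a list of 5 numbers: the opening, from -1 (shut) to 1 (fully open), then the shift along the world's x, y, z each as a share of 800 mm, from -1 to 1, then the turn about the world's z as a share of 120 degrees, from -1 to 1. In form: [[jaw, x, y, z, yaw], ...]. A call has 1 to 8 rows; each row is the pose to reach, as a shift and turn from the pose commanded when the call began; what a row does not reach only later rows make up. A row lasts 1/8 s, in which the tool goes at most 62.5 mm and 10.7 degrees, less where a joint would pass 70% of its speed; a pose out of reach is approached as far as the arm can. A call with a number of a shift or a turn outside -1 to 1 is refused whole. A call with a gripper value outside its range is refused whole. The fingers move at their own pace and stop on an object; FORCE is the grip in N (left out, the last holds). Time passes only in rows, so rows that repeat a pose let the fingers close. It gives the time, the measured TCP pose, the force, the opening and the grip force at its end, in the units of the state.
- read_state(): the state, without advancing time (a new reading comes with each control period).
- camera(name): name is "scene" or "side" or "wrist"; returns the picture (420x560x3 uint8, red, green, blue); there is no depth.
- calibration(name): a dict with "fx", "fy", "cx", "cy" (pixels), "dist" ([k1, k2, p1, p2, k3] as OpenCV has them; the pictures are not rectified), "T" (4x4, takes a point from camera to world coordinates). Camera axes: x right, y up, looking along -z (the intrinsics and any distortion apply to the point x, -y, -z); pixel columns grow to the right and rows downward; lengths in m; the calibration is good to about 2 mm. A picture is of the moment at which its call begins: read the wrist's pose just before it. calibration takes no time and is no camera call; for the wrist camera it gives the pose at the moment of the call.
- finish_job(): hands the job in; it is judged then, once.
The state is a dict: "t": time; "qpos": joint angles; "qd": joint speeds; "effort": joint torques, N m; "eef_pos": TCP position; "tool_rot": TCP orientation; "wrist_force": force on the tool from outside, world axes, zero at the start; "wrist_torque": the same for the moment, N m; "gripper_width": opening from 0.0 (shut) to 1.0 (fully open); "finger_force": force on a finger pad.
Only numpy, scipy, OpenCV 4.12 (cv2) and the standard library are available. Lean on these libraries where they do the work, as an engineer would, in place of code of your own. Each camera call takes 0.05 s, during which the arm holds its last target. There are 200 camera calls.

## Working session

There is one attempt and no reset: what is moved stays moved. The work goes in short steps, Python scripts to look and compute and a shell command to move; the robot and the scene stay as the last step left them, time stands still between calls to the robot, and variables do not carry over. Pictures are saved under pics/ and viewed, at most 10 in all, crops included, and the job is handed in when it is done.

```bash
mkdir -p pics
cat > h.py <<'E'
import numpy as np, cv2
from workcell import read_state, camera, calibration
def ray(c,u,v):
    K=np.array([[c['fx'],0,c['cx']],[0,c['fy'],c['cy']],[0,0,1]])
    p=cv2.undistortPoints(np.array([[[u,v]]],float),K,np.array(c['dist'],float))[0,0]
    T=np.array(c['T']); d=T[:3,:3]@np.array([p[0],-p[1],-1]); return T[:3,3],d/np.linalg.norm(d)
def plane(c,u,v,z):
    o,d=ray(c,u,v); return o+d*(z-o[2])/d[2]
def tri(*l):
    A=np.zeros((3,3));b=np.zeros(3);R=[ray(*x) for x in l]
    for o,d in R:
        P=np.eye(3)-np.outer(d,d);A+=P;b+=P@o
    x=np.linalg.solve(A,b); return x,[round(1e3*float(np.linalg.norm(np.cross(x-o,d))),1) for o,d in R]
def proj(c,X):
    T=np.array(c['T']);p=T[:3,:3].T@(np.array(X)-T[:3,3]);p=np.array([p[0],-p[1],-p[2]])
    K=np.array([[c['fx'],0,c['cx']],[0,c['fy'],c['cy']],[0,0,1]])
    return cv2.projectPoints(p.reshape(1,3),np.zeros(3),np.zeros(3),K,np.array(c['dist'],float))[0][0,0]
def snap(n,f):
    im=camera(n)[:,:,::-1].copy(); cv2.imwrite(f'pics/{f}.png',im); return im
E
python3 - <<'E'
from h import *
for n in ['scene','side','wrist']:
    c=calibration(n); snap(n,n+'0'); print(n,c['fx'],c['dist'],np.round(c['T'],3).tolist())
print(read_state())
E
```

```text
scene 461.93918641713225 [-0.09488623  0.          0.          0.          0.        ] [[-0.12, -0.554, 0.824, 1.433], [0.993, -0.057, 0.106, 0.111], [-0.012, 0.83, 0.557, 0.755], [0.0, 0.0, 0.0, 1.0]]
side 408.16923663194484 [0.00230085 0.         0.         0.         0.        ] [[0.851, 0.384, -0.359, 0.095], [-0.525, 0.609, -0.594, -0.704], [-0.01, 0.694, 0.72, 0.92], [0.0, 0.0, 0.0, 1.0]]
wrist 346.9044622414973 [0.02604308 0.         0.         0.         0.        ] [[0.275, -0.919, -0.283, 0.071], [0.962, 0.261, 0.084, 0.526], [-0.003, -0.295, 0.955, 0.385], [0.0, 0.0, 0.0, 1.0]]
{'t': 0.15, 'qpos': array([ 1.06863277e+00,  3.13303312e-01,  1.49820117e+00,  3.90787220e-06,
        1.33103806e+00, -2.23372422e-01]), 'qd': array([ 6.23460721e-06, -1.91323392e-03, -9.57305641e-04,  5.16730008e-05,
       -1.37198413e-03,  1.47273804e-03]), 'effort': array([ 3.44439381e-03, -4.02305532e+01, -2.52321088e+01,  6.95437007e-02,
        3.43432417e-02, -6.02449904e-05]), 'eef_pos': array([0.14437721, 0.50455481, 0.21602496]), 'tool_rot': array([-4.36461315e-01, -3.11078187e+00,  1.39270942e-03]), 'wrist_force': array([-0.21104692, -0.61428602, -0.97554556]), 'wrist_torque': array([-0.04317307, -0.01927635, -0.05226841]), 'finger_force': 0.0, 'gripper_width': 1.0005339956605979}
```

View pics/scene0.png

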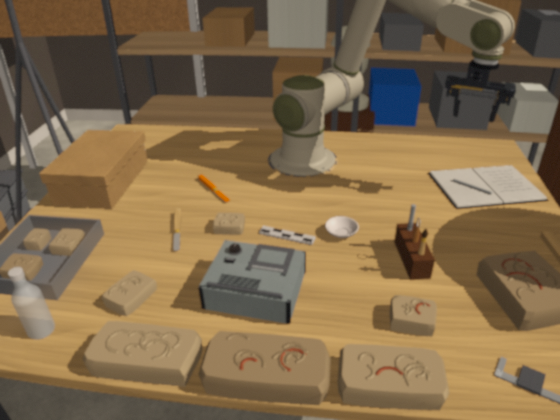

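View pics/side0.png

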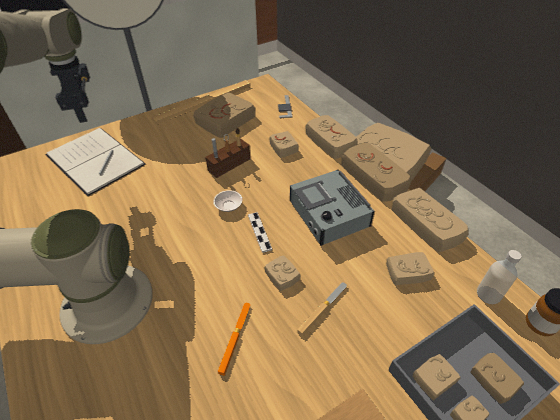

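The spatula with the wooden handle is at scene (177,230) and side (325,308). The orange look-alike is at scene (213,188) and side (235,338). The pack is at scene (255,278) and the tool block at scene (413,248). Next I'll enlarge the spatula, the pack and the three tools.

Run:
```python
from h import *
s=cv2.imread('pics/scene0.png');d=cv2.imread('pics/side0.png')
def cr(im,x,y,w,h,W,H): return cv2.resize(im[y:y+h,x:x+w],(W,H),interpolation=cv2.INTER_CUBIC)
a=np.hstack([cr(s,150,195,160,120,400,300),cr(d,285,165,100,75,400,300)])
b=np.hstack([cr(s,385,200,64,80,240,300),cr(d,200,125,60,75,240,300),cr(d,290,275,64,60,320,300)])
cv2.imwrite('pics/m1.png',np.vstack([a,b]))
```

```text
(no output)
```

View pics/m1.png

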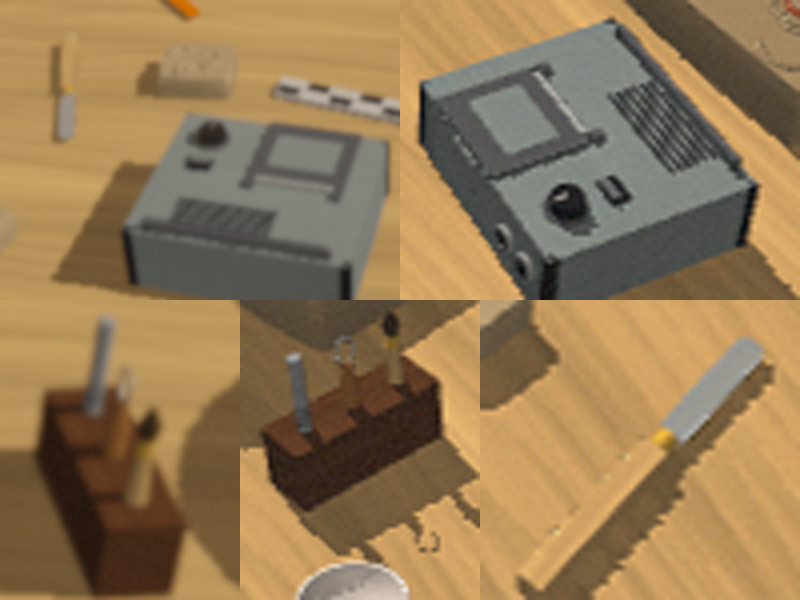

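Candidates: 
- **Spatula:** the wooden handle with the grey blade at scene (177,230) is the one meant. The orange one at scene (213,188) is excluded.
- **Stylus:** the all-metal tool at scene (412,218) and side (214,148) fits. Its neighbours are the wire loop tool at scene (418,228) and the brush at scene (424,235).

The crop confirms both choices. Next come rough positions from two views.

Run:
```python
from h import *
s=calibration('scene');d=calibration('side')
A=lambda x,y:(s,150+x/2.5,195+y/2.5)
B=lambda x,y:(d,285+(x-400)/4,165+y/4)
C=lambda x,y:(d,290+(x-480)/5,275+(y-300)/5)
f=lambda n,*l:print(n,[np.round(t,3).tolist() if i==0 else t for i,t in enumerate(tri(*l))])
f('styl top',(s,413,205),(d,213.3,139)); f('styl shoulder',(s,410,230.5),(d,215.8,157.5))
f('spat tip',A(66,137),C(750,346)); f('spat front',A(67,93),C(664,440)); f('spat rear',A(68,37),C(532,578))
f('pack FR',A(189,116),B(546,260)); f('pack FL',A(388,141),B(423,84)); f('pack BL',A(352,265),B(617,22));f('pack BR',A(127,230),B(755,186))
f('hinge R lug',A(246,185),B(603,137));f('hinge L lug',A(342,197),B(545,68)); f('cov FR',A(268,127),B(492,178))
for n,p in [('tip',C(750,346)),('front',C(664,440)),('rear',C(532,578))]: print(n,plane(*p,0.012).round(3))
```

```text
styl top [[0.464, 0.31, 0.133], [1.3, 1.3]]
styl shoulder [[0.464, 0.313, 0.056], [1.6, 1.6]]
spat tip [[0.543, -0.282, 0.006], [1.4, 1.4]]
spat front [[0.471, -0.304, 0.008], [1.7, 1.7]]
spat rear [[0.372, -0.333, 0.013], [1.3, 1.3]]
pack FR [[0.569, -0.14, 0.066], [0.8, 0.8]]
pack FL [[0.592, 0.054, 0.068], [3.1, 3.1]]
pack BL [[0.759, 0.035, 0.069], [6.0, 6.0]]
pack BR [[0.734, -0.16, 0.067], [3.7, 3.7]]
hinge R lug [[0.67, -0.067, 0.071], [3.1, 3.1]]
hinge L lug [[0.678, 0.019, 0.071], [4.9, 4.9]]
cov FR [[0.58, -0.059, 0.069], [0.0, 0.0]]
tip [ 0.541 -0.286  0.012]
front [ 0.47  -0.307  0.012]
rear [ 0.373 -0.334  0.012]
```

```bash
python3 -m jog '[[1,0.47,-0.67,0.05,0.075],[1,0.47,-0.67,0.05,0.075],[1,0.47,-0.67,0.05,0.075],[1,0.47,-0.67,0.05,0.075],[1,0.47,-0.67,0.05,0.075],[1,0.47,-0.67,0.05,0.075],[1,0.47,-0.67,0.05,0.075],[1,0.47,-0.67,0.05,0.075]]'; python3 -m jog '[[1,0.07,-0.08,0,0],[1,0.07,-0.08,0,0],[1,0.07,-0.08,0,0],[1,0.07,-0.08,0,0],[1,0.07,-0.08,0,0],[1,0.07,-0.08,0,0]]'
python3 - <<'E'
from h import *
print(read_state()['eef_pos'],calibration('wrist')['T'][:3,3])
E
```

```text
t: 1.15
eef_pos: [0.4319, 0.0942, 0.2471]
tool_rot: [0.192, 3.136, 0.0]
wrist_force: [1.1, 0.6, 0.6]
gripper_width: 0.999
finger_force: 0.0
t: 1.9
eef_pos: [0.4868, 0.0329, 0.2472]
tool_rot: [0.189, 3.135, -0.0]
wrist_force: [0.1, -0.4, 0.1]
gripper_width: 1.002
finger_force: 0.0
[0.4867662  0.03289113 0.2471575 ] [0.41095226 0.04240634 0.41623552]
```

```bash
cat > w.py <<'E'
import sys,json
from h import *
f=sys.argv[1]; c=calibration('wrist'); im=snap('wrist',f)
json.dump({k:(np.array(v).tolist()) for k,v in c.items()},open(f'pics/{f}.json','w'))
print(read_state()['eef_pos'].round(4))
E
python3 w.py wA; python3 -m jog '[[1,-0.06,-0.22,0,0],[1,-0.06,-0.22,0,0],[1,-0.06,-0.22,0,0],[1,-0.06,-0.22,0,0],[1,-0.06,-0.22,0,0]]'; python3 w.py wB
python3 -c "
import cv2,numpy as np
a=cv2.imread('pics/wA.png');b=cv2.imread('pics/wB.png')
cv2.imwrite('pics/wAB.png',np.vstack([a[:300],b[:300]]))"
```

```text
[0.4869 0.0327 0.2471]
t: 2.58
eef_pos: [0.4392, -0.1432, 0.247]
tool_rot: [0.191, 3.136, 0.0]
wrist_force: [0.3, -0.5, -0.3]
gripper_width: 1.001
finger_force: 0.0
[ 0.4393 -0.1428  0.247 ]
```

View pics/wAB.png

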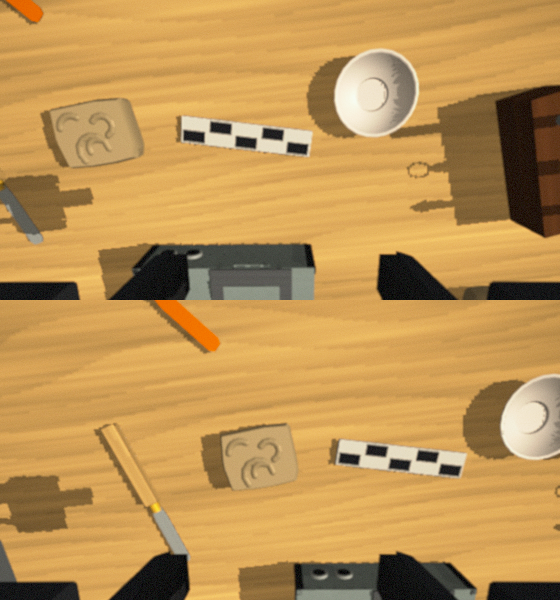

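The upper half (wA) shows the scale, the dish and the block's edge, with the pack's front cut off at the bottom. The lower half (wB) shows the spatula, handle end at (105,128) and blade end at (182,252). I'll move farther out over the pack to get two clean views of it.

```bash
python3 -m jog '[[1,0.27,0.16,0.04,0],[1,0.27,0.16,0.04,0],[1,0.27,0.16,0.04,0],[1,0.27,0.16,0.04,0],[1,0.27,0.16,0.04,0],[1,0.27,0.16,0.04,0]]'; python3 w.py wC;python3 -m jog '[[1,0,-0.1,0,0],[1,0,-0.1,0,0],[1,0,-0.1,0,0]]'; python3 w.py wD
python3 -c "
import cv2,numpy as np
a=cv2.imread('pics/wC.png');b=cv2.imread('pics/wD.png')
f=lambda a:cv2.resize(a[60:360,130:530],(800,600))[:,:]
cv2.imwrite('pics/C2.png',f(a));cv2.imwrite('pics/D2.png',f(b))"
```

```text
t: 3.38
eef_pos: [0.6548, -0.0145, 0.2784]
tool_rot: [-0.188, -3.135, -0.0]
wrist_force: [-1.1, 0.1, 0.2]
gripper_width: 0.997
finger_force: 0.0
[ 0.6544 -0.0152  0.279 ]
t: 3.8
eef_pos: [0.6544, -0.0968, 0.2794]
tool_rot: [0.195, 3.135, 0.0]
wrist_force: [0.1, 0.5, 0.8]
gripper_width: 1.001
finger_force: 0.0
[ 0.6547 -0.0956  0.2794]
```

View pics/C2.png

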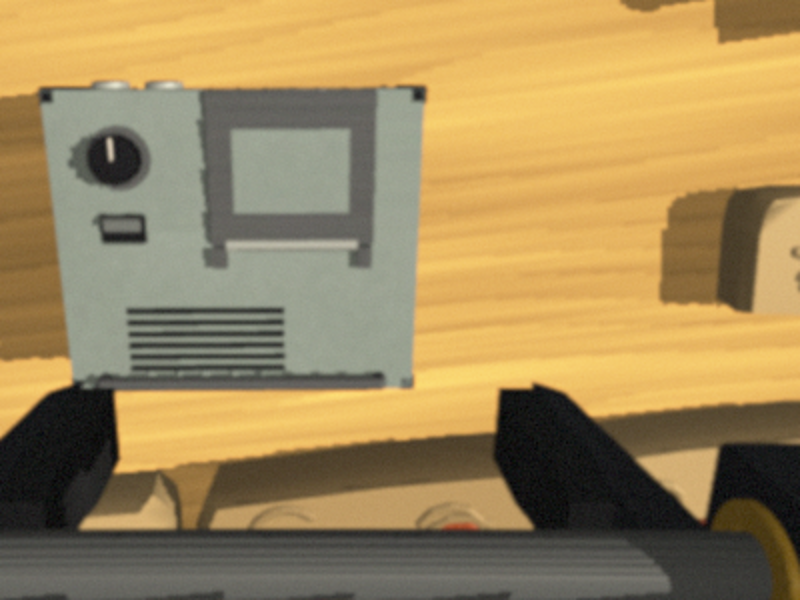

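View pics/D2.png

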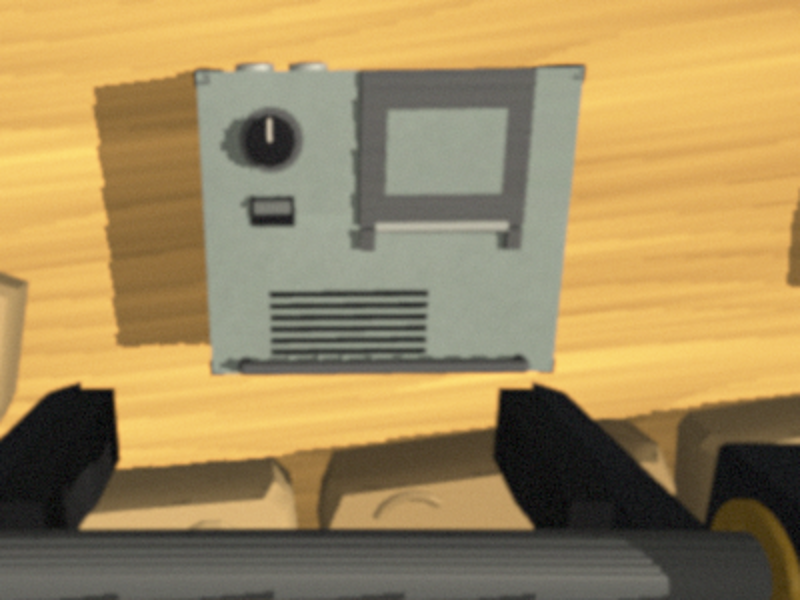

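The pack and its closed cover are clear in both views. In crop C the cover runs from (203,90) to (376,92) along the front, with its hinge strip at row 245.

Run:
```python
from h import *
import json
L=lambda f:json.load(open(f'pics/{f}.json'))
c,d=L('wC'),L('wD')
A=lambda x,y:(c,130+x/2-.25,60+y/2-.25); B=lambda x,y:(d,130+x/2-.25,60+y/2-.25)
P={}
for n,a,b in [('FR',(40,90),(194,71)),('FL',(425,87),(584,66)),('BL',(412,387),(554,371)),('BR',(75,386),(212,374)),
 ('cFR',(203,90),(358,71)),('cFL',(376,92),(535,69)),('hingeR',(225,245),(374,227)),('hingeL',(358,244),(509,226))]:
    x,r=tri(A(*a),B(*b)); x2=(plane(*A(*a),.070)+plane(*B(*b),.070))/2;P[n]=x2;print(n,x.round(4),r,'plane',x2.round(4))
y=P['cFL']-P['cFR'];y2=P['FL']-P['FR'];x3=P['BL']-P['FL'];x4=P['BR']-P['FR']
print([np.degrees(np.arctan2(-v[0],v[1])).round(2) for v in (y,y2)],[np.degrees(np.arctan2(v[1],v[0])).round(2) for v in (x3,x4)],[np.linalg.norm(v).round(4) for v in (y,y2,x3,x4)])
# spatula: wB mask + side mask on plane
w=L('wB')
for n,uv,z in [('rear',(105,126),.016),('rearR',(112,127),.016),('front',(155,206),.012),('tip',(182,252),.008)]:
    print(n,plane(w,*uv,z).round(4))
# side image, handle/blade
im=cv2.imread('pics/wB.png');hs=cv2.cvtColor(im,cv2.COLOR_BGR2HSV)[115:265,85:200]
m=((hs[...,1]<60)&(hs[...,2]>70)).astype(np.uint8);n,l,s,ce=cv2.connectedComponentsWithStats(m)
for i in range(1,n):
    if s[i,4]>40: print('blade',s[i],cv2.minAreaRect(cv2.findNonZero((l==i).astype(np.uint8))))
```

```text
FR [ 0.5673 -0.1457  0.0648] [0.2, 0.2] plane [ 0.5674 -0.1443  0.07  ]
FL [0.5898 0.0553 0.069 ] [0.2, 0.2] plane [0.5898 0.055  0.07  ]
BL [0.757  0.0355 0.0741] [0.2, 0.2] plane [0.7589 0.0364 0.07  ]
BR [ 0.7374 -0.1643  0.0655] [1.0, 1.0] plane [ 0.7355 -0.1628  0.07  ]
cFR [ 0.5775 -0.0603  0.0661] [0.1, 0.1] plane [ 0.5775 -0.0602  0.07  ]
cFL [0.5886 0.0295 0.0718] [0.4, 0.4] plane [0.5886 0.0298 0.07  ]
hingeR [ 0.6593 -0.0604  0.0748] [0.0, 0.0] plane [ 0.6603 -0.0605  0.07  ]
hingeL [0.6673 0.0123 0.0763] [0.2, 0.2] plane [0.6688 0.0132 0.07  ]
[np.float64(-7.03), np.float64(-6.39)] [np.float64(-6.29), np.float64(-6.29)] [np.float64(0.0907), np.float64(0.2006), np.float64(0.1702), np.float64(0.1691)]
rear [ 0.3679 -0.3352  0.016 ]
rearR [ 0.3699 -0.3278  0.016 ]
front [ 0.4672 -0.3033  0.012 ]
tip [ 0.5327 -0.2849  0.008 ]
blade [ 69  95  36  50 596] ((86.48461151123047, 121.22306823730469), (55.93965530395508, 12.279437065124512), 60.2551155090332)
```

```bash
python3 -m jog '[[1,-0.19,-0.28,-0.06,0.186],[1,-0.19,-0.28,-0.06,0.186],[1,-0.19,-0.28,-0.06,0.186],[1,-0.19,-0.28,-0.06,0.186],[1,-0.19,-0.28,-0.06,0.186],[1,-0.19,-0.28,-0.06,0.186]]'; python3 w.py wE
python3 - <<'E'
from h import *
import json
w=json.load(open('pics/wE.json'));im=cv2.imread('pics/wE.png')
for n,P in [('grip',(.446,-.309,.016)),('tip',(.541,-.284,.008)),('rear',(.37,-.332,.016))]: print(n,proj(w,P).round(1))
g=[proj(w,P) for P in [(.446,-.309,.016)]][0].astype(int)
cv2.imwrite('pics/E2.png',cv2.resize(im[:330,130:430],(720,792)) if 0 else cv2.resize(im[0:360,100:460],(600,600)))
E
```

```text
t: 4.6
eef_pos: [0.5026, -0.3197, 0.2309]
tool_rot: [0.417, -3.114, -0.001]
wrist_force: [-0.7, 0.9, 0.4]
gripper_width: 1.002
finger_force: 0.0
[ 0.5034 -0.3188  0.2313]
grip [306.5 123.9]
tip [303.6 208.7]
rear [306.1  42.5]
```

View pics/E2.png

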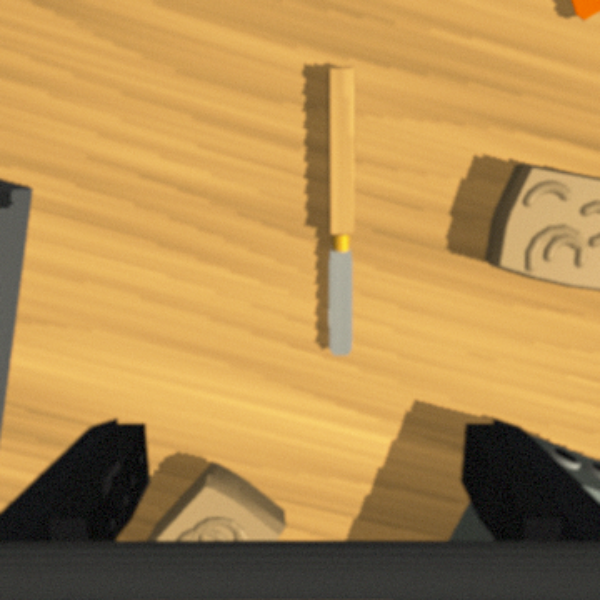

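The spatula lies nearly in line with the tool's axis. In crop E2 the handle rear is at (341,67), the wood ends at (342,235), the collar ends at (342,250) and the blade tip is at (340,355).

Run:
```python
from h import *
import json
w=json.load(open('pics/wE.json'))
Q={}
for n,(x,y),z in [('rear',(341.5,67),.016),('wood',(342,234),.016),('coll',(342,250),.012),('tip',(340.5,355),.009)]:
    Q[n]=plane(w,100+x*.6-.2,y*.6-.2,z);print(n,Q[n].round(4))
v=Q['wood']-Q['rear'];print(np.linalg.norm(v),np.degrees(np.arctan2(v[1],v[0])))
v=Q['tip']-Q['rear'];print(np.linalg.norm(v),np.degrees(np.arctan2(v[1],v[0])))
v/=np.linalg.norm(v);print('grip',Q['tip']-.105*v,Q['rear']+.08*v)
d=calibration('side');f=calibration('scene')
print('tri rear',tri((w,100+341.5*.6-.2,67*.6-.2),(d,300.5,330.5)),'tip',tri((w,100+340.5*.6-.2,355*.6-.2),(d,344,284.2)))
print(read_state()['eef_pos'],read_state()['tool_rot'])
```

```text
rear [ 0.3682 -0.334   0.016 ]
wood [ 0.463  -0.3057  0.016 ]
coll [ 0.4735 -0.3024  0.012 ]
tip [ 0.5454 -0.2821  0.009 ]
0.09898289909874756 16.624213341125326
0.18479641029817842 16.32048124393725
grip [ 0.44472434 -0.31162126  0.01297735] [ 0.44491959 -0.31156409  0.01296964]
tri rear (array([ 0.36974364, -0.33528907,  0.01909688]), [1.6, 1.6]) tip (array([ 0.54797749, -0.28021341, -0.00170531]), [0.7, 0.7])
[ 0.50343288 -0.31880924  0.23129369] [-4.19515566e-01  3.11294266e+00  2.41955813e-04]
```

```bash
python3 -m jog '[[0,-0.073,0.009,-0.05,0.008],[0,-0.073,0.009,-0.12,0.008],[0,-0.073,0.009,-0.18,0.008],[0,-0.073,0.009,-0.23,0.008],[0,-0.073,0.009,-0.25,0.008],[0,-0.073,0.009,-0.268,0.008],[0,-0.073,0.009,-0.268,0.008],[0,-0.073,0.009,-0.268,0.008]]'
```

```text
t: 5.65
eef_pos: [0.4453, -0.313, 0.0176]
tool_rot: [-0.446, 3.109, -0.002]
wrist_force: [0.6, 0.9, 0.4]
gripper_width: 0.501
finger_force: 0.0
```

```bash
python3 -m jog '[[-1,0,0,0,0],[-1,0,0,0,0],[-1,0,0,0,0],[-1,0,0,0,0],[-1,0,0,0,0],[-1,0,0,0,0]]' 50;  python3 -m jog '[[-1,0,0,0.01,0],[-1,0,0,0.04,0],[-1,0,0,0.1,0],[-1,0,0,0.14,0],[-1,0,0,0.14,0],[-1,0,0,0.14,0]]'; python3 w.py wF; python3 -c "
from h import *
snap('side','s1');snap('scene','c1')
print(read_state()['tool_rot'])"
```

```text
t: 6.4
eef_pos: [0.4447, -0.3126, 0.0165]
tool_rot: [0.445, -3.11, -0.0]
wrist_force: [0.2, 0.0, 0.6]
gripper_width: 0.009
finger_force: 0.0
t: 7.15
eef_pos: [0.4443, -0.3123, 0.1277]
tool_rot: [0.445, -3.109, -0.002]
wrist_force: [-0.1, -0.5, -0.9]
gripper_width: 0.003
finger_force: 0.0
[ 0.4442 -0.3122  0.1273]
[ 4.45250562e-01 -3.10858774e+00 -2.90682640e-03]
```

The gripper shut to zero, so the grasp missed. I'll look at the wrist and side views.

```bash
python3 -c "
from h import *
import workcell; print(workcell.tip_reach if not callable(workcell.tip_reach) else workcell.tip_reach())
a=cv2.imread('pics/wF.png');b=cv2.imread('pics/s1.png')[215:415,200:400];
cv2.imwrite('pics/F2.png',np.hstack([cv2.resize(a[40:420,130:430],(400,507)),cv2.resize(b,(400,507))]))"
```

```text
0.014
```

View pics/F2.png

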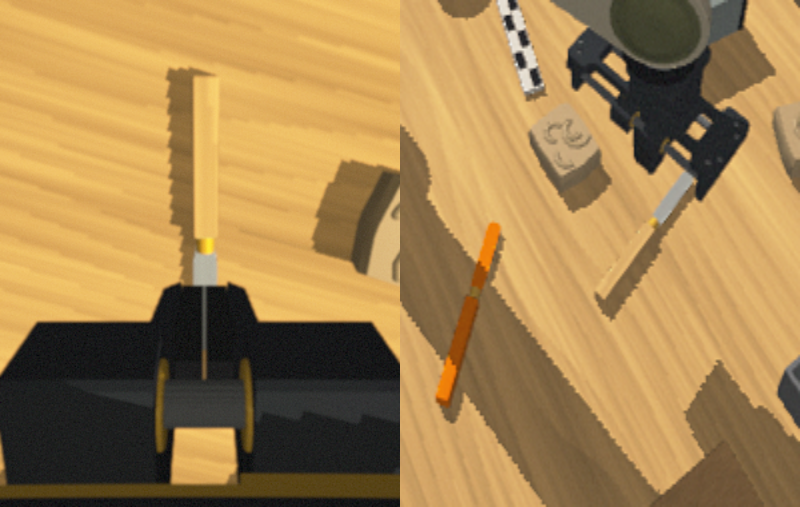

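Run:
```python
from h import *
import json
w=json.load(open('pics/wF.json'));e=json.load(open('pics/wE.json'))
for n,y,z in [('rear',75,.016),('wood',238,.016),('coll',252,.012)]:
    print(n,plane(w,130+205*.75,40+y*.75,z).round(4), 'two-view z',tri((w,130+205*.75,40+y*.75),(e,304.9,{'rear':40,'wood':140.2,'coll':149.8}[n])))
print('fingertip',tri((w,130+205*.75,40+285*.75)), ) if 0 else None
print('tips proj',proj(w,read_state()['eef_pos']-[0,0,.014]),'seen',(130+205*.75,40+285*.75))
print(np.round(w['T'],3), w['cy'],w['cx'])
```

```text
rear [ 0.3683 -0.3338  0.016 ] two-view z (array([ 0.36827568, -0.33384748,  0.01682044]), [0.0, 0.0])
wood [ 0.4636 -0.3058  0.016 ] two-view z (array([ 0.46286896, -0.3060203 ,  0.01829712]), [0.0, 0.0])
coll [ 0.4743 -0.3027  0.012 ] two-view z (array([ 0.47320054, -0.30287072,  0.0149303 ]), [0.1, 0.1])
tips proj [282.86852369 240.23331246] seen (283.75, 253.75)
[[-0.281 -0.917 -0.282  0.371]
 [ 0.96  -0.269 -0.082 -0.334]
 [-0.    -0.294  0.956  0.297]
 [ 0.     0.     0.     1.   ]] 207.20041900712215 282.78428260331333
```

Run:
```python
from h import *
import json
from scipy.spatial.transform import Rotation as R
w=json.load(open('pics/wF.json'));s=read_state();r=R.from_rotvec(s['tool_rot']).as_matrix()
for dz in (.014,.005,0,-.005,-.01): print(dz,[proj(w,s['eef_pos']+r@[x,0,dz]).round(1).tolist() for x in (.009,0)])
e=json.load(open('pics/wE.json'))
p=np.array([.5033,-.3190,.2312])
for dz in (.014,0,-.01): print(dz,[proj(e,p+r@[x,y,dz]).round(1).tolist() for x,y in ((.009,.044),(.009,-.044))])
im=cv2.imread('pics/wF.png');g=cv2.cvtColor(im,cv2.COLOR_BGR2GRAY);print(g[235:275,262].tolist(),g[235:275,283].tolist())
```

```text
0.014 [[282.9, 225.4], [282.9, 240.2]]
0.005 [[282.9, 231.1], [282.9, 246.6]]
0 [[282.9, 234.6], [282.9, 250.4]]
-0.005 [[282.9, 238.2], [282.8, 254.4]]
-0.01 [[282.8, 242.0], [282.8, 258.6]]
0.014 [[362.2, 226.0], [205.2, 228.4]]
0 [[368.0, 235.4], [199.4, 237.9]]
-0.01 [[372.7, 242.9], [194.7, 245.6]]
[193, 189, 188, 187, 185, 188, 183, 185, 191, 191, 191, 193, 188, 190, 190, 190, 163, 114, 58, 16, 19, 27, 17, 17, 28, 22, 16, 32, 20, 26, 12, 18, 28, 26, 21, 17, 23, 22, 27, 20] [183, 180, 179, 182, 179, 180, 180, 177, 182, 181, 179, 179, 179, 181, 178, 181, 183, 178, 157, 122, 95, 86, 93, 88, 94, 90, 94, 90, 93, 87, 91, 93, 85, 90, 92, 92, 90, 88, 92, 86]
```

The fingertips appear about 35 mm nearer the camera than the stated tip reach implies. I'll check that with the side and scene cameras before going lower.

Run:
```python
from h import *
d=calibration('side');c=calibration('scene')
for z in (.113,.127,.15): print(z,proj(d,(.444,-.312,z)).round(1),proj(c,(.444,-.312,z)).round(1))
a=cv2.imread('pics/s1.png')[225:305,280:390];b=cv2.imread('pics/c1.png')[130:260,120:220]
cv2.imwrite('pics/G.png',np.hstack([cv2.resize(a,(440,320)),cv2.resize(b,(300,390))[:320]]))
```

```text
0.113 [322.2 287. ] [170.9 194.4]
0.127 [322.6 283.6] [170.1 189.9]
0.15 [323.3 277.9] [168.9 182.4]
```

View pics/G.png

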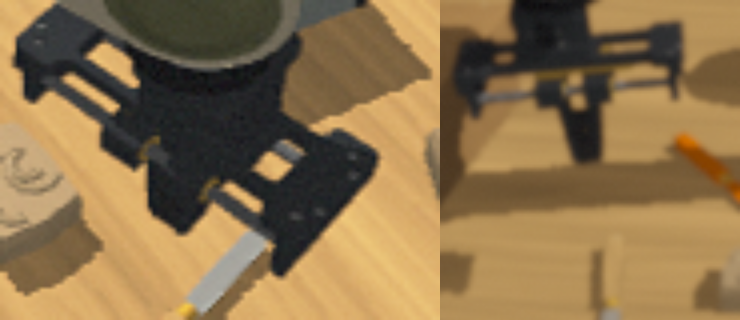

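The side view shows the fingertip at (325,283) and the scene view at (168,184). Both give a true fingertip height of about 0.15, so the tips end about 23 mm above the reported TCP instead of 14 mm below it. I'll go lower in guarded steps, watching the force.

```bash
python3 -m jog '[[0,0,0,-0.05,0],[0,0,0,-0.1,0],[0,0,0,-0.135,0],[0,0,0,-0.146,0],[0,0,0,-0.146,0]]'; python3 -m jog '[[0,0,0,-0.005,0],[0,0,0,-0.005,0]]';  python3 -m jog '[[0,0,0,-0.006,0],[0,0,0,-0.006,0]]'
```

```text
t: 7.92
eef_pos: [0.4447, -0.3126, 0.0117]
tool_rot: [0.446, -3.11, -0.001]
wrist_force: [0.2, -0.7, 0.5]
gripper_width: 0.498
finger_force: 0.0
t: 8.18
eef_pos: [0.4449, -0.3128, 0.0082]
tool_rot: [-0.446, 3.109, -0.001]
wrist_force: [-1.1, 0.3, -0.0]
gripper_width: 0.498
finger_force: 0.0
t: 8.43
eef_pos: [0.4446, -0.3125, 0.0027]
tool_rot: [0.445, -3.11, -0.001]
wrist_force: [0.7, -0.2, 0.5]
gripper_width: 0.503
finger_force: 0.0
```

```bash
for i in 1 2 3 ; do python3 -m jog '[[0,0,0,-0.008,0],[0,0,0,-0.008,0]]' | egrep 'eef|force'; done
```

```text
eef_pos: [0.4445, -0.3124, -0.004]
wrist_force: [-0.1, -0.2, 1.1]
finger_force: 0.0
eef_pos: [0.4445, -0.3124, -0.0104]
wrist_force: [0.6, 0.9, 0.9]
finger_force: 0.0
eef_pos: [0.4445, -0.3124, -0.0168]
wrist_force: [0.1, 0.6, -0.1]
finger_force: 0.0
```

```bash
python3 -m jog '[[0,0,0,-0.004,0],[0,0,0,-0.004,0]]' | egrep 'eef|force';  python3 -m jog '[[-1,0,0,0,0],[-1,0,0,0,0],[-1,0,0,0,0],[-1,0,0,0,0],[-1,0,0,0,0]]' 55
```

```text
eef_pos: [0.4446, -0.3126, -0.0197]
wrist_force: [-0.3, 0.2, 0.8]
finger_force: 0.0
t: 10.05
eef_pos: [0.4447, -0.3126, -0.0194]
tool_rot: [-0.446, 3.11, -0.0]
wrist_force: [-0.2, 0.1, 1.1]
gripper_width: 0.177
finger_force: 55.0
```

```bash
python3 -m jog '[[-1,0,0,0.03,0],[-1,0,0,0.1,0],[-1,0,0,0.17,0],[-1,0,0.08,0.17,-0.05],[-1,0,0.16,0.17,-0.1],[-1,0.005,0.24,0.17,-0.19],[-1,0.005,0.32,0.17,-0.19],[-1,0.005,0.39,0.17,-0.19]]';python3 -m jog '[[-1,0,0,-0.06,0],[-1,0,0,-0.06,0],[-1,0,0,-0.06,0]]'
python3 - <<'E'
from h import *
from scipy.spatial.transform import Rotation as R
s=read_state();p=s['eef_pos'];v=R.from_rotvec(s['tool_rot']).as_matrix()[:,0]
x=-v;x[2]=0;print('yaw',np.degrees(np.arctan2(x[1],x[0])))
tip=p+.105*x+[0,0,.0275];print(p.round(4),'tip',tip.round(4))
for n in ('side','scene'):
    im=snap(n,n+'2');c=calibration(n);print(n,proj(c,tip).round(1),proj(c,tip-.085*x).round(1))
E
```

```text
t: 11.05
eef_pos: [0.4484, -0.0046, 0.1166]
tool_rot: [0.179, 3.136, -0.0]
wrist_force: [0.9, -0.6, -0.9]
gripper_width: 0.176
finger_force: 55.0
t: 11.42
eef_pos: [0.4493, -0.0071, 0.0696]
tool_rot: [0.179, 3.135, -0.0]
wrist_force: [0.1, -0.0, -0.5]
gripper_width: 0.179
finger_force: 55.0
yaw -6.551853994853004
[ 0.4493 -0.0071  0.0696] tip [ 0.5537 -0.0191  0.0971]
side [292.7 197.8] [265.4 207.1]
scene [275.1 230.8] [283.2 211.3]
```

Run:
```python
from h import *
for n,(x0,y0,x1,y1) in (('side2',(255,185,312,222)),('scene2',(262,200,296,242))):
    im=cv2.imread(f'pics/{n}.png');h=cv2.cvtColor(im,cv2.COLOR_BGR2HSV)[y0:y1,x0:x1].astype(int)
    print(n,x0,y0)
    for r,row in enumerate(h): print(y0+r,''.join('#' if s<55 and v>110 else ('o' if s<70 and v>60 else ('.' if v>60 else 'k')) for _,s,v in row))
```

```text
side2 255 185
185 kkkkkkkkkkkkkkk....................o################ooooo
186 kkkkkkkkkkkkkkk....................o##############ooooooo
187 kkkkkkkkkkkkkkkk...................ko#########ooooooooo##
188 kkkkkkkkkkkkkkkk...................ko######ooooooooo#####
189 kkkkkkkkkkkkkkkkko.................kko###oooooooo########
190 kkkkkkkkkkkkkkkkkk.................kooooooooooo##########
191 kkkkkkkkkkkkkkkkkko................kkooooooooooo#########
192 kkkkkkkkkkkkkkkkkkko...............kkooooooooooo#########
193 kkkkkkkkkkkkkkkkkkkk...............kkoooooooooooo########
194 kkkkkkkkkkkkkkkkkkkk...............kkooooooooooooo#######
195 kkkkkkkkkkkkkk.kkkkk...............kkoooooooooooooo######
196 kkkkkkkkkkkkkkk..kkkkkkkk..........kooooooooooooooo######
197 kkkkkkkkkkkkkkk..kkkkkkkkk........o###oooooooooooooo#####
198 kkkkkkkkkkkkkkkkkkkkkkkkkkk....o#######oooooooooooooo####
199 kkkkkkkkkkkkkkkkkkkkkkkkkkko###########ooooo#oooooooo####
200 kkkkkkkkkkkkkkkkkkkkkkkkokkkk##########ooooo#ooooooooo###
201 ...kkkkkkkkkkkkkkkkkkkkkkkkkko######ooooooooo#ooooooooo##
202 .o.kkkkkkkkkkkkkkkkkkkkkkkkk
[... 2160 characters left out ...]
24 .............o#####o..............
225 .............######...............
226 .o#oo.......o######...............
227 o######ooooo######o...............
228 ##################................
229 ##################................
230 ooooo#############oo##oo..........
231 #oooooo###################ooo.....
232 ###############################o..
233 o################################.
234 ...o#################ooo#########o
235 .......oo############ooooooo######
236 ............o############ooo######
237 ................ooo###############
238 .....................ooo##########
239 ..........................oo######
240 ..............................oo##
241 ..................................
```

```bash
python3 -m jog '[[-1,0,0.009,-0.02,0],[-1,0,0.009,-0.039,0],[-1,0,0.009,-0.039,0],[-1,0,0.009,-0.039,0]]';python3 -m jog '[[-1,0.02,-0.002,0,0],[-1,0.035,-0.004,0,0],[-1,0.043,-0.005,0,0],[-1,0.043,-0.005,0,0]]'
```

```text
t: 12.02
eef_pos: [0.4493, 0.0004, 0.0383]
tool_rot: [0.179, 3.135, -0.0]
wrist_force: [0.6, 0.1, -0.9]
gripper_width: 0.175
finger_force: 55.0
t: 12.52
eef_pos: [0.4832, -0.0033, 0.0373]
tool_rot: [0.178, 3.137, -0.0]
wrist_force: [-0.2, 0.6, -0.6]
gripper_width: 0.175
finger_force: 55.0
```

```bash
python3 -m jog '[[-1,0.01,-0.001,0,0],[-1,0.018,-0.002,0,0],[-1,0.022,-0.0025,0,0],[-1,0.022,-0.0025,0.001,0],[-1,0.022,-0.0025,0.001,0]]';python3 -m jog '[[-1,0,0,0.01,0],[-1,0.001,0,0.02,0],[-1,0.003,-0.0004,0.03,0],[-1,0.003,-0.0004,0.03,0]]'
```

```text
t: 13.15
eef_pos: [0.5006, -0.0052, 0.0381]
tool_rot: [-0.178, -3.136, -0.0]
wrist_force: [-1.1, -0.5, -0.6]
gripper_width: 0.176
finger_force: 55.0
t: 13.65
eef_pos: [0.5037, -0.0057, 0.0629]
tool_rot: [0.178, 3.135, -0.001]
wrist_force: [-0.2, 0.2, -0.9]
gripper_width: 0.173
finger_force: 55.0
```

```bash
cat > asc.py <<'E'
import sys
from h import *
n,f=sys.argv[1:3];x0,y0,x1,y1=map(int,sys.argv[3:7])
im=snap(n,f)[y0:y1,x0:x1];g=cv2.cvtColor(im,cv2.COLOR_BGR2HSV).astype(int);print(x0,y0,read_state()['wrist_torque'].round(2),read_state()['eef_pos'].round(4))
for r,row in enumerate(g): print(y0+r,''.join('?' if s>95 and v>70 else '@%#*+=-. '[min(8,v//25)] for _,s,v in row))
E
python3 asc.py side s3 270 160 380 245
python3 - <<'E'
from h import *
c=calibration('side');H=np.array([.6645,-.0243,.072]);u=np.array([.9936,-.113,0]);v=np.array([.113,.9936,0])
for th in (0,.35,.5,1.2,1.57,1.8):
    e=H-.082*(np.cos(th)*u)+[0,0,.082*np.sin(th)]; print(th,[proj(c,e+k*.045*v).round(0).tolist() for k in (-1,1)])
E
```

```text
270 160 [-0.03 -0.03 -0.02] [ 0.5035 -0.0056  0.0625]
160 +*############**++#?????????????????????????????????????????????????????****?++++=??????-????++==?????????????
161 +++**#**#****+++*%%?????????????????????????????????????????????????????*****??+?+????????==??????+=??????????
162 *++++++++++++***%%@???????????????????????????????????????????????????????*****?++????????????????????????????
163 ####**+***###*+*@@%?????????????????????????????????????????????????????**??***??*++?????????????????????????=
164 #########**+++#%@@%?????????????????????????????????????????????????????**?***?*???+*+????????????????????????
165 =+++++++==+++#@%%%%##???????????????????????????????????????????????????*****??**??+?+????????????????????????
166 =++==+++=+*#@@%%@%%%%????????????????????????????????????????????????????***?****?***+**??????????????????????
167 ##****###@@%%%@@%@%%%%????????????????????????????????????????????????????********?**++?*??????????????????-.?
168 @%@@@@%%@@%@%@%@%%%%%%#????????????????????????????????????????????????????**?**?*?**???++??????????????????-?
169 %%%%@%%
[... 8250 characters left out ...]
??????????????????
241 ????????????????????????????????????????????????##@%%%********????????????????????????????????????????????????
242 ????????????????????????????????????????????????+%@%%#*****+??????????????????????????????????????????????????
243 ??????????????????????????????????????????????????%%@#**+?????????????????????????????????????????????????????
244  ?????????????????????????????????????????????????@@%#+???????????????????????????????????????????????????????
0 [[307.0, 209.0], [293.0, 190.0]]
0.35 [[309.0, 202.0], [295.0, 182.0]]
0.5 [[311.0, 198.0], [297.0, 179.0]]
1.2 [[325.0, 184.0], [310.0, 165.0]]
1.57 [[335.0, 180.0], [319.0, 161.0]]
1.8 [[341.0, 178.0], [325.0, 160.0]]
```

The side image shows the cover standing at about 0.38 rad, with its front edge from (296,182) to (310,201) and the open bay below. I'll carry on along the arc.

```bash
python3 -m jog '[[-1,0.006,-0.0007,0.012,0],[-1,0.012,-0.0013,0.023,0],[-1,0.021,-0.0024,0.033,0],[-1,0.031,-0.0036,0.041,0],[-1,0.04,-0.0046,0.046,0],[-1,0.049,-0.0056,0.049,0],[-1,0.058,-0.0066,0.052,0],[-1,0.068,-0.0076,0.0525,0]]' | egrep 'eef|wrist';python3 -m jog '[[-1,0.007,-0.0008,0,0],[-1,0.014,-0.0016,-0.001,0],[-1,0.021,-0.0024,-0.002,0],[-1,0.022,-0.0025,-0.002,0],[-1,0.022,-0.0025,-0.002,0]]'
python3 asc.py side s4 285 150 360 215
```

```text
eef_pos: [0.558, -0.0117, 0.1042]
wrist_force: [-1.0, 0.0, -0.3]
t: 15.32
eef_pos: [0.5752, -0.0136, 0.1025]
tool_rot: [0.178, 3.136, 0.0]
wrist_force: [0.1, 0.1, -1.4]
gripper_width: 0.174
finger_force: 55.0
285 150 [ 0.08 -0.03  0.01] [ 0.5752 -0.0136  0.1026]
150 ###%%%%%@%%%%%@%%%%%@@%@%%%%%%%%%??????*****?***++?=?++++++++??????????????
151 ###%%%%%%%%@%%@%%%%@%%%%%%%%%%%%%???????******?**+++++++++++???????????????
152 %###%%%%%%%%%%%%%%%%%%%%%%%%%%%??????????+***++**+++++?++++????????????????
153 %###%%%%%%%%%%%%%%%%%%%%%%%%#??????????????****+?+++++?++++????????????????
154 %%%#%%%%%%%%%%%%%%%%%%%%%%%%#???????????????****++++++++++?=??????????-.???
155 +#%##%%%%%%%%%%%%%%%%%%%%%%%*????????????????***++??++++??=+???????????????
156 ??%%%%%%%%%%%%%%%%%%%%%%%%%%*?????????????????**++++++++++??++?????????????
157 ##%%%#%%%%%%%%%%%%%%%%%%%%%%*???????????????????*+++++???+?+??????????-?=??
158 ##%%%%%%%%%%%%%%%%%%%%%%%%%%?????????????????????????????***+++????????.?-.
159 ##%%%%%%%%%%##%%%%%%%%%%%%%%?????????????????????????????***???+???????????
160 ###%%%%%%%%%%%%%%%%%%%%%%%%%?????
[... 3662 characters left out ...]
*****+-       .=+=***+---=+=*************************=#***+=
207 ?????????+********#*+=.   ..=********+=**************+--=**********#+++=---
208 ??????????***********=-.-**************************+-=----=*********+--====
209 ???????????*********#*+************************+--=+%#+-----=*******+--====
210 ???????????+*********************************+--=*+++%#+-----=*******+--=-=
211 ????????????***************************#@@%%+---=*#++*%#=--=---=*****+---=-
212 ?????????????*************************%%%%%%%+---=##++#%*---=---=*****+--==
213 ??????????????***********************#%%#*%%%#+---=%*++#%*--=-----=****+-==
214 ??????????????**********#***********#%#*+#%%@%*---=#%*##%#=-====-=--=***+==
```

The cover stands at about 1.8 rad, with its upper left corner at (326,161). I'll back the spatula out and take it to its old place on the bench.

```bash
python3 -m jog '[[-1,-0.04,0.0045,0,0],[-1,-0.1,0.011,0,0],[-1,-0.16,0.018,0.01,0],[-1,-0.163,-0.05,0.02,0.03],[-1,-0.163,-0.12,0.02,0.09],[-1,-0.163,-0.19,0.02,0.19],[-1,-0.163,-0.26,0.02,0.19],[-1,-0.163,-0.33,0.02,0.19]]';python3 -m jog '[[-1,0,-0.05,0,0],[-1,0,-0.05,0,0],[-1,0,-0.05,0,0]]'
```

```text
t: 16.38
eef_pos: [0.4445, -0.2797, 0.1188]
tool_rot: [-0.446, 3.109, -0.001]
wrist_force: [0.4, -0.0, -1.4]
gripper_width: 0.176
finger_force: 55.0
t: 16.75
eef_pos: [0.4446, -0.3168, 0.1185]
tool_rot: [0.446, -3.11, -0.001]
wrist_force: [0.3, 0.6, -1.0]
gripper_width: 0.173
finger_force: 55.0
```

```bash
python3 -m jog '[[-1,0,0,-0.06,0],[-1,0,0,-0.11,0],[-1,0,0,-0.15,0],[-1,0,0,-0.165,0],[-1,0,0,-0.171,0],[-1,0,0,-0.171,0],[-1,0,0,-0.171,0]]'; python3 -m jog '[[-1,0,0,-0.001,0],[-1,0,0,-0.001,0]]'|egrep 'eef|wrist'
```

```text
t: 17.62
eef_pos: [0.4451, -0.318, -0.0173]
tool_rot: [-0.446, 3.109, -0.002]
wrist_force: [-1.2, 0.7, -0.7]
gripper_width: 0.177
finger_force: 55.0
eef_pos: [0.4447, -0.3177, -0.0189]
wrist_force: [0.4, 0.7, -0.8]
```

```bash
python3 -m jog '[[-0.2,0,0,0,0],[-0.2,0,0,0,0],[-0.2,0,0,0,0],[0,0,0,0.02,0],[0,0,0,0.08,0],[0,0,0,0.15,0],[0,0,0,0.22,0],[0,0,0,0.25,0]]'
python3 - <<'E'
from h import *
s=calibration('scene');d=calibration('side')
print('brush',tri((s,424.7,229.9),(d,237.8,129.5)),'styl',tri((s,413,205),(d,213.3,139)))
E
python3 w.py wS1
python3 - <<'E'
from h import *
import json
w=json.load(open('pics/wS1.json'))
d=calibration('side');im=snap('side','s5')
for P in [(.368,-.339,.016),(.463,-.311,.016),(.545,-.287,.009)]: print(proj(w,P).round(1),proj(d,P).round(1))
E
```

```text
t: 18.88
eef_pos: [0.4453, -0.3181, 0.1855]
tool_rot: [-0.445, 3.107, -0.008]
wrist_force: [-0.7, 0.0, -0.6]
gripper_width: 0.499
finger_force: 0.0
brush (array([0.55818596, 0.32529091, 0.12624461]), [3.2, 3.2]) styl (array([0.46403428, 0.30966471, 0.13336627]), [1.3, 1.3])
[ 0.4458 -0.3187  0.1873]
[286.   95.2] [300.1 332.5]
[285.8 198.2] [325.6 304.6]
[285.5 270.9] [345.4 284.3]
```

```bash
python3 - <<'E'
from h import *
im=cv2.cvtColor(cv2.imread('pics/wS1.png'),cv2.COLOR_BGR2HSV)[85:285,265:307].astype(int)
for r in range(0,200,4): print(85+r,''.join('#' if s<50 and v>100 else ('k' if v<70 else ('y' if s>150 and v>170 else '.')) for _,s,v in im[r]))
E
python3 -m jog '[[0,0.07,0.77,0.02,-0.058],[0,0.07,0.77,0.02,-0.058],[0,0.07,0.77,0.02,-0.058],[0,0.07,0.77,0.02,-0.058],[0,0.07,0.77,0.02,-0.058],[0,0.07,0.77,0.02,-0.058],[0,0.07,0.77,0.02,-0.058],[0,0.07,0.77,0.02,-0.058]]'|grep eef; python3 -m jog '[[0,0.01,0.14,0.02,0],[0,0.01,0.14,0.02,0],[0,0.01,0.14,0.02,0],[0,0.01,0.14,0.02,0]]'; python3 w.py wS2
python3 - <<'E'
from h import *
import json
w=json.load(open('pics/wS2.json'))
print(proj(w,(.464,.31,.133)),proj(w,(.464,.311,.06)))
E
```

```text
85 ........y..yy.yyy..y.yyyyyyyyyyyy.y.y.y...
89 ............y..........y.yyy.yyy.yy.yyyyy.
93 ....................y.yy....y.............
97 ............y.yyyy...y...................y
101 ..............................y......y....
105 ............y.....y.y.........yyy.....y.y.
109 ............y.................yyy....y....
113 ..................y...........y..yy....yy.
117 .............y........y.......y.....y.y...
121 .............y......yy........y..yyyyyy...
125 ............y..y................y...y.....
129 ............y...................y......y..
133 .................y..y..............y....y.
137 ............y....y....y......yy......y....
141 ............y......y.yy.................y.
145 ............yy.....yyy.........y...y...y..
149 ............y......y...y.....yyyy..yy....y
153 .............y......y....y....y....yyyyyy.
157 ............y........y.........y....y.y.y.
161 ............yy......y...y..y.y..........y.
165 ............yy...y..y.yy...y.y.y...y..y...
169 ............yy.............y.yy..y.yy..y..
173 .............y.................y.y.y...y.y
177 ............yy.....
[... 803 characters left out ...]
###...y.....y......
249 ....y.......##############..........yy....
253 .....y.......#############.....y..........
257 y............#############........y.....y.
261 ..y.y........#############........yy.y.y..
265 ..y...y.y....#############...y.......y.y.y
269 ..........y....##########.....y.y.y.......
273 ......y...........yy.yy.yyy..y.y....yy..yy
277 ......y.....y...................y..y..yy.y
281 .y..y....y......y..y......yy.y..y.y......y
eef_pos: [0.4893, 0.1822, 0.193]
t: 20.48
eef_pos: [0.4976, 0.2915, 0.2088]
tool_rot: [0.256, -3.129, 0.001]
wrist_force: [0.1, -1.3, -0.4]
gripper_width: 0.499
finger_force: 0.0
[0.4978 0.2911 0.2091]
[316.24387517 168.07109868] [310.16283708 153.46116212]
```

Run:
```python
from h import *
g=cv2.cvtColor(cv2.imread('pics/wS2.png'),cv2.COLOR_BGR2HSV)[120:215,265:375].astype(int)
for r,row in enumerate(g): print(120+r,''.join(('#' if v>130 else '+' if v>80 else '-') if s<60 and v>50 else ('.' if v>120 else ('k' if v<45 else ' ')) for _,s,v in row))
```

```text
120 ................                                                    ..........................................
121 ................                                                      ........................................
122 ................                                                       .......................................
123 ................                            ...                         ......................................
124 .................   .................................. ....     ....... ......................................
125 ................. .................................. .  .  . ........  .......................................
126 ................................................... .      .    .... . .......................................
127 .................   ...............................  .. . ..    .... .. ......................................
128 ................. .. ...............................      .  . . . . .........................................
129 ..................  ............................... . .      
[... 9124 characters left out ...]
..........
209 ..............................                   .............................................................
210 ....................................              ............................................................
211 .....................................           + .................  .........................................
212 ......................................          ++.................  .........................................
213 ......................................          ++#...........................................................
214 ......................................       ..+++#...........................................................
```

Run:
```python
from h import *
import json
w=json.load(open('pics/wS2.json'))
print(plane(w,317,167,.133),tri((w,317,167),(calibration('side'),213.3,139.4),(calibration('scene'),413,205.5)),read_state()['eef_pos'])
print('shoulder',plane(w,265+45,149+3,.06))
```

```text
[0.46315468 0.31038376 0.133     ] (array([0.46364621, 0.31019369, 0.13159951]), [0.4, 1.5, 1.2]) [0.49775087 0.29113373 0.20908893]
shoulder [0.46271607 0.31060504 0.06      ]
```

```bash
python3 -m jog '[[0,-0.0433,0.024,0,0],[0,-0.0433,0.024,0,0],[0,-0.0433,0.024,-0.06,0],[0,-0.0433,0.024,-0.11,0],[0,-0.0433,0.024,-0.15,0],[0,-0.0433,0.024,-0.175,0],[0,-0.0433,0.024,-0.179,0],[0,-0.0433,0.024,-0.179,0]]'
```

```text
t: 21.52
eef_pos: [0.464, 0.3109, 0.0672]
tool_rot: [-0.255, 3.13, 0.0]
wrist_force: [-0.4, 0.3, -0.3]
gripper_width: 0.5
finger_force: 0.0
```

```bash
python3 -m jog '[[-1,0,0,0,0],[-1,0,0,0,0],[-1,0,0,0,0],[-1,0,0,0,0],[-1,0,0,0,0]]' 40; python3 -c "
from h import *
print(read_state()['wrist_torque'])"
```

```text
t: 22.15
eef_pos: [0.4634, 0.3115, 0.0668]
tool_rot: [-0.256, 3.131, 0.0]
wrist_force: [0.6, -0.2, 1.7]
gripper_width: 0.128
finger_force: 40.0
[ 0.06368708 -0.03578823 -0.0264611 ]
```

```bash
python3 -m jog '[[-1,0,0,0.03,0],[-1,0,0,0.08,0],[-1,0,0,0.15,0],[-1,0,0,0.22,0],[-1,0,0,0.22,0]]'; python3 -m jog '[[-1,0.17,-0.36,0,-0.13],[-1,0.17,-0.36,0,-0.13],[-1,0.17,-0.36,0,-0.13],[-1,0.17,-0.36,0,-0.13],[-1,0.17,-0.36,0,-0.13],[-1,0.17,-0.36,0,-0.13],[-1,0.17,-0.36,0,-0.13],[-1,0.17,-0.36,0,-0.13]]'; python3 w.py wH1;python3 -m jog '[[-1,0,-0.13,0,0],[-1,0,-0.13,0,0],[-1,0,-0.13,0,0],[-1,0,-0.13,0,0]]'; python3 w.py wH2
python3 - <<'E'
from h import *
import json
P=[];
for f in ('wH1','wH2'):
    w=json.load(open(f'pics/{f}.json'));im=cv2.imread(f'pics/{f}.png');p=proj(w,(.6317,-.0386,.056));print(p)
    x,y=(p-[50,45]).astype(int).clip(0);P.append(cv2.resize(im[y:y+90,x:x+100],(400,360),interpolation=cv2.INTER_CUBIC));print(x,y)
cv2.imwrite('pics/H.png',np.hstack(P))
E
```

```text
t: 22.78
eef_pos: [0.4645, 0.3119, 0.2466]
tool_rot: [-0.256, 3.124, 0.004]
wrist_force: [-0.7, -0.5, -1.4]
gripper_width: 0.126
finger_force: 40.0
t: 23.78
eef_pos: [0.5988, 0.0248, 0.2424]
tool_rot: [-0.169, -3.136, -0.0]
wrist_force: [0.4, -0.6, 0.2]
gripper_width: 0.125
finger_force: 40.0
[0.5989 0.0248 0.2426]
t: 24.32
eef_pos: [0.5993, -0.0793, 0.2428]
tool_rot: [0.17, 3.137, 0.0]
wrist_force: [0.5, 0.6, -1.3]
gripper_width: 0.121
finger_force: 40.0
[ 0.5993 -0.079   0.2428]
[227.82015955 212.5764307 ]
177 167
[324.19252901 202.07522024]
274 157
```

View pics/H.png

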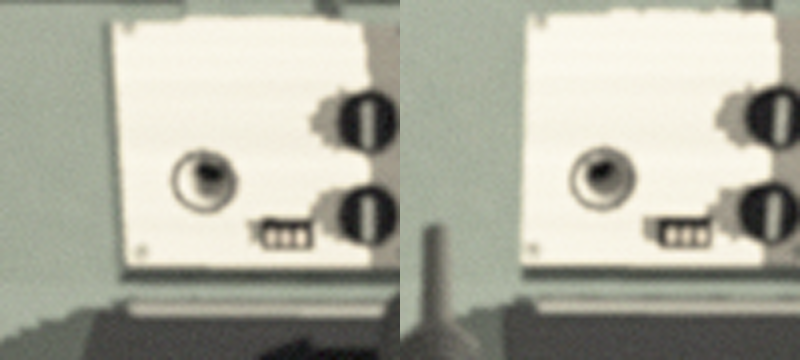

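The hole shows clearly, at crop (204,182) in the left view and (602,178) in the right. The stylus tip is at crop (435,227) in the right view. The bay is open and the cover stands beyond.

Run:
```python
from h import *
import json
a=json.load(open('pics/wH1.json'));b=json.load(open('pics/wH2.json'))
A=(a,177+204/4-.4,167+182/4-.4);B=(b,274+202.5/4-.4,157+178.5/4-.4)
print(tri(A,B),plane(*A,.056),plane(*B,.056))
s=read_state();p=s['eef_pos'];print(p)
for z in (-.0588,-.05,-.065): print(proj(b,p+[0,0,z]))
print('tip near seen',274+35/4,157+227/4)
g=cv2.cvtColor(cv2.imread('pics/wH2.png'),cv2.COLOR_BGR2GRAY)[208:244,272:296]
print(g)
```

```text
(array([ 0.63069   , -0.03856955,  0.05686031]), [0.2, 0.2]) [ 0.63114125 -0.03875303  0.056     ] [ 0.63076001 -0.03849756  0.056     ]
[ 0.59930549 -0.07904872  0.24280639]
[283.25824547 215.38906485]
[283.2528279 219.5749558]
[283.26184208 212.61171148]
tip near seen 282.75 213.75
[[168 168 171 169 166 171 170 169 168 171 167 171 171 173 172 169 169 170
  168 171 172 175 173 177]
 [168 167 171 167 167 168 169 167 169 172 170 169 173 170 171 174 171 171
  169 169 172 171 173 173]
 [171 172 170 171 171 172 171 170 168 172 166 173 174 171 174 168 172 168
  170 170 169 169 171 174]
 [170 168 169 168 171 168 171 170 169 172 167 163 166 171 166 170 168 169
  173 171 171 170 169 170]
 [170 170 172 169 169 174 170 166 156 155 150 150 157 165 171 171 170 169
  169 169 171 168 169 171]
 [173 170 170 171 171 170 171 153 144 122 116 122 138 153 165 170 168 171
  172 167 171 167 171 168]
 [173 171 172 169 172 168 163 143 114  95  88 103 126 144 161 169 171 168
  172 169 169 168 172 170]
 [172 175 171 171 172 168 166 134  98  82  86  99 125 145 163 170 172 168
  174 170 172 173 174 171]
 [172 1
[... 2121 characters left out ...]
76 177 174 173 160 136 104  84  79  87  90 102 118 126 123 112 108
  103 102  99 107 104 102]
 [173 173 175 169 158 136 111  91  83  84  82  85  96 104 116 122 121 109
  103 108  98 101 100 103]
 [173 170 169 153 136 105  92  81  79  76  76  84  88  98 107 115 124 120
  113 106 106 105 105 104]
 [169 161 144 123 104  81  73  73  67  75  70  80  80  93  95 104 110 119
  125 118 112 105 106 104]
 [160 137 115  86  78  65  60  63  73  77  78  75  87  88  94  95 105 118
  124 126 120 108 101 106]
 [142 115  82  71  61  62  62  65  71  74  71  78  90  93 100  97 105 106
  121 127 128 120 107 103]
 [111  87  68  64  60  66  68  65  63  71  71  78  86  85  99  98 106 108
  108 115 128 124 105 102]]
```

```bash
python3 -m jog '[[-1,0.0394,0.051,0,0],[-1,0.0394,0.051,0,0],[-1,0.0394,0.051,-0.04,0],[-1,0.0394,0.051,-0.08,0],[-1,0.0394,0.051,-0.12,0],[-1,0.0394,0.051,-0.145,0],[-1,0.0394,0.051,-0.145,0],[-1,0.0394,0.051,-0.145,0]]'; python3 w.py wK
python3 - <<'E'
from h import *
import json
w=json.load(open('pics/wK.json'));p=read_state()['eef_pos']
h=proj(w,(.6308,-.0386,.0565));t=proj(w,p-[0,0,.0588]);print(h,t)
x,y=int(h[0])-32,int(h[1])-22
g=cv2.cvtColor(cv2.imread('pics/wK.png'),cv2.COLOR_BGR2GRAY)[y:y+50,x:x+64]//26
print(x,y);print('\n'.join(''.join(map(str,r.tolist())) for r in g))
E
```

```text
t: 25.38
eef_pos: [0.6312, -0.0396, 0.1279]
tool_rot: [0.17, 3.135, -0.001]
wrist_force: [-0.1, 0.6, -0.9]
gripper_width: 0.118
finger_force: 40.0
[ 0.6313 -0.0397  0.128 ]
[284.28390451 209.00907985] [282.79169646 215.39791302]
252 187
6689999999999999999999999999999999999999999999999999999999999999
6689999999999999999999999999999999999999999999999999999999999999
6679999999999999999999999999999999999999999999999999999999999999
6689999999999999999999999999999999999999999999999999999999999999
6689999999999999999999999999999999999999999999999999999999999999
6689999999999999999999999999999999999999999999999999999999999999
6679999999999999999999999999999999999999999999999999999999999999
6689999999999999999999999999999999999999999999999999999999999999
6689999999999999999999999999999999999999999999999999999999999999
6689999999999999999999999999999999999999999999999999999999999999
6689999999999999999999999999998888888999999999999999999999999999
6689999999999999999999999998776655556689999999999999999999999999
6689999999999999999999999986555555444557899999999999999999999999
668999999999999999
[... 1686 characters left out ...]
99999999999997433445799999999999998666542122321123
7668999999999999999999999997433445799999999999998666542235542345
6668999999999999999999999997433445799999999999998666542257864368
7668999999999999999999999997433445799999999999998666542269974479
6668999999999999999999999996433445799999999999998666542369974489
6668999999999999999999999996433445799999999999998776642369974589
6668999988999999999999999996433445799999999999999888863358863478
6668998888899999999999999996433445799999999999999999975345653356
6668998777889999999999999996433445799999999999999999997666665666
6668998877899999999999999996433445789999999999999999999988889888
6678998888899999999999999996433345689999999999999999999999999999
```

```bash
python3 -m jog '[[-1,-0.0004,0.0013,0,0],[-1,-0.0004,0.0013,-0.008,0],[-1,-0.0004,0.0013,-0.018,0],[-1,-0.0004,0.0013,-0.026,0],[-1,-0.0004,0.0013,-0.026,0]]'; python3 -m jog '[[-1,0,0,-0.004,0],[-1,0,0,-0.004,0],[-1,0,0,-0.004,0]]'
```

```text
t: 26.05
eef_pos: [0.6302, -0.0387, 0.105]
tool_rot: [-0.171, -3.136, -0.0]
wrist_force: [0.5, -0.3, -0.4]
gripper_width: 0.119
finger_force: 40.0
t: 26.42
eef_pos: [0.6306, -0.0388, 0.1029]
tool_rot: [0.171, 3.136, -0.0]
wrist_force: [0.2, 0.4, 0.6]
gripper_width: 0.121
finger_force: 40.0
```

```bash
python3 -m jog '[[-1,0,0,0,0],[-1,0,0,-0.003,0],[-1,0,0,-0.003,0],[-1,0,0,-0.003,0]]' 60|egrep 'eef|wrist'; for i in 1 2; do python3 -m jog '[[-1,0,0,-0.002,0],[-1,0,0,-0.002,0],[-1,0,0,-0.002,0]]' |egrep 'eef|wrist'; done
```

```text
eef_pos: [0.6306, -0.0388, 0.1004]
wrist_force: [0.3, 0.1, 3.0]
eef_pos: [0.6306, -0.0388, 0.0988]
wrist_force: [0.5, -0.3, 3.8]
eef_pos: [0.6307, -0.0388, 0.0976]
wrist_force: [0.2, -0.7, 6.2]
```

```bash
for i in 1 2; do python3 -m jog '[[-1,0,0,-0.002,0],[-1,0,0,-0.002,0],[-1,0,0,-0.002,0]]' |egrep 'eef|wrist'; done
```

```text
eef_pos: [0.6311, -0.0389, 0.0972]
wrist_force: [-1.4, 1.0, 13.8]
eef_pos: [0.6315, -0.0389, 0.0969]
wrist_force: [-3.0, 0.9, 21.9]
```

The button has bottomed out, since the force now rises far above the spring's 5 N. I'll hold, check that it's steady, then hand in.

```bash
python3 -m jog '[[-1,0,0,0,0],[-1,0,0,0,0],[-1,0,0,0,0],[-1,0,0,0,0],[-1,0,0,0,0],[-1,0,0,0,0]]'; python3 -c "
from workcell import finish_job
print(finish_job())"
```

```text
t: 29.18
eef_pos: [0.6315, -0.039, 0.0968]
tool_rot: [0.171, 3.133, -0.001]
wrist_force: [-3.6, 1.5, 21.2]
gripper_width: 0.121
finger_force: 60.0
the job is handed in; nothing more can be done
None
```

I handed the job in at 29.2 s: the cover stands open at about 1.8 rad, the spatula is back on the bench, and the gripped stylus holds the reset button against its stop at about 21 N. My first grasp closed on air because the fingertips sit about 37 mm higher than stated.

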